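# Hold the tote's sprung gate wide open

## Task

Open the gate of the plywood tote and hold it open for me so that I can take the plane out. First squeeze together the two tabs of the catch on the fixed front panel until they stop (that bolt stays back when let go); then squeeze together the two tabs of the catch on the gate itself, and swing the gate out towards you, past the half-way detent, until it stands wide open, about square to the front. The gate is sprung and wants to close: finish while still holding it wide open, and leave the things in the tote and on the bench where they are.

Things in the scene. Friction and masses are not known exactly. Their poses are not given: they have to be found in the camera images.
- tote: Open plywood tote screwed to the bench, 110 mm deep (x), 310 wide (y), rim 85 mm up, floor board 14 mm. Origin on the bench under it; front looks to its -x, z up. In its front plane x = -50 mm: the gate from y = +93 to -60 mm, the fixed panel from y = -63 to -191, both 15 mm thick, upper edge 85 mm up. A 14 mm high landing board sticks out 85 mm in front of the gate.
- gate: The swinging front gate with both tabs of its own catch: plywood panel 153 mm long, 15 mm thick, 18 to 85 mm above the bench, hinged about a vertical line at its left end. Origin on the hinge line at bench height; its -y points along the panel to the free end, its -x out of the outer face.
- gate_angle (a joint): rad: 0 shut, 1.57 square to the front, stop 1.75. Grows as the free end swings out to the robot, clockwise seen from above. A spring always pushes it shut (0.13 N m at 0, 0.5 N m at 1.6). Half-way detent: a sprung ball in the landing board, 80 mm from the hinge; the gate's foot rides over it from 0.6 to 0.95 (up to 10 N in all at the tabs). Let go, the gate falls back to 0.92.
- gate_axis (a point): Point on the gate's vertical hinge line, fixed to the tote, 115 mm above the bench (the height of the middle of all tabs).
- catch_a_travel (a joint): Travel in m of the catch on the fixed panel: 0 bolt out across the gate's face (gate locked), 0.012 stop, tabs fully squeezed (free from 0.010). Starts at 0 to 0.003. Stays where it is left; friction about 4 N.
- catch_a_grip (a point): Middle of the fixed panel's two tabs when squeezed, 115 mm up. Tabs: upright steel plates 8 mm thick (tote y), 22 mm wide (tote x), from the rim to 137 mm up. Right tab (-y) is fixed, outer face 21 mm from here; left tab (+y) moves, outer face 33 mm away at travel 0, 21 at the stop: 54 mm over both, 42 squeezed. Pinch from above, fingers closing along the tote's y.
- catch_b_travel (a joint): Travel in m of the gate's own catch: 0 bolt behind the staple on the fixed panel (gate locked), 0.012 stop, fully squeezed (free from 0.010). A spring pushes it back (5 N at 0, 9.5 N at the stop): keep it squeezed until the gate has swung out 0.2 rad or more.
- catch_b_grip (a point): Middle of the gate's two tabs when squeezed, 115 mm up; moves with the gate, 99 mm from the hinge along it and 4 mm out in front of its middle plane. Tabs as on the other catch, in line along the gate: that nearer the hinge is fixed, outer face 21 mm from here, the other moves, outer face 33 mm away, 21 at the stop. Can stay gripped all through the swing if the gripper turns along.
- block_plane: Small dark wooden block plane, 50 x 100 x 42 mm, lying loose in the tote behind the gate. Origin at the centre of its underside.
- wax_tin: Round blue tin, 69 mm across and 32 mm high, loose in the right part of the tote. Origin at the centre of its underside.
- green_case: Flat green case, 57 x 140 x 26 mm, on the bench to the left in front. Bystander. Origin at the centre of its underside.
- tape_roll: Roll of brown tape, 101 mm across, 48 mm high, on the bench to the right in front of the tote. Bystander. Origin at the centre of its underside.
- tumbler: Clear drinking glass, 81 mm across, 101 mm high, on the bench left of the tote. Bystander. Origin at the centre of its underside.

How it is judged:
By the outcome, as a careful person would: the job done as asked, in the order asked, and still so for the second after the job is handed in, while the arm keeps its last pose, push and grip.
It also fails if it takes over 46 s, if anything falls off the work surface, if the arm or the gripper's body presses on something with over 40 N, if the wrist force passes 120 N, or if a joint passes its speed limit or range.

## Robot

A 7-joint arm with a two-finger parallel gripper is mounted at the origin on a cart in front of the work surface, level with it; the furniture and walls round the work are solid. World frame = base frame: x ahead of the robot, y to its left, z up, the work surface at z = 0. Lengths are in m, angles in rad, forces in N, time in s.
With the tool pointing down it reaches from about 0.4 to 0.85 m from the base axis. Payload 10.4 kg.
Tool frame: the origin (TCP) lies at the very end of the fingers, on their centre line; the grasp point (between the pads) lies 19 mm behind it (r.pinch_z is the distance from the TCP to the grasp point, in m); z points along the fingers, y is the line along which they close (so a half turn about z gives the same grasp; the last joint's range is limited). The gripper opens to 87 mm and grips with 3 to 60 N. Pads are 19 mm wide; open, the fingers measure 117 mm over their backs; the gripper's body (75 mm by 190 mm) begins 51 mm behind the grasp point.
Start: joints at [1.296, 0.332, -0.065, 1.46, 0.022, 1.35, -0.088], TCP at [0.156, -0.605, 0.223] pointing down, gripper open.
Joint ranges: [-2.6, 2.6], [-0.5, 2.12], [-1.47, 1.34], [0.16, 2.42], [-1.27, 4.41], [0.06, 2.06], [-2.6, 2.6]. Speed limits (rad/s): [2.22, 2.22, 2.79, 2.79, 3.14, 3.14, 3.14].

## Interface

Orientations are given as [roll, pitch, yaw] about the fixed x, y, z axes, in that order (R = Rz(yaw) Ry(pitch) Rx(roll)).
In Python, from station import status, cams, workorder, r gives the robot as it stands.
- The arm moves only by the tool jog_arm, never from a script. Its argument "deltas" is text: rows parted by semicolons, each of 7 numbers parted by spaces: the shift along the tool's x, y, z in m, then the turn, a rotation vector about the tool's x, y, z in rad, then the closure, from 0 (fully open) to 1 (shut). A call has 1 to 8 rows; each row is the pose to reach, as a shift and turn from the pose commanded when the call began, along the tool's axes at that moment; what a row does not reach only later rows make up. A row lasts 1/8 s, in which the tool goes at most 62.5 mm and 10.7 degrees, less where a joint would pass 70% of its speed; a pose out of reach is approached as far as the arm can. A call with a gripper value outside its range is refused whole. The fingers move at their own pace and stop on an object; "newtons" is the grip in N (left out, the last holds). Time passes only in rows, so rows that repeat a pose let the fingers close. It gives the time, the measured TCP pose, the force, the opening and the grip force at its end, in the units of the state.
- status.get_obs(): the state, without advancing time (a new reading comes with each control period).
- cams.grab_frame(name): name is "scene" or "top"; returns (picture, depth): 384x512x3 uint8, red, green, blue; 384x512 float32, m along the optical axis (not along the pixel's ray), 0 where there is no reading.
- cams.camera_info(name): a dict with "mtx" (3x3 intrinsics, pixels), "extrinsics" (4x4, takes a point from camera to world coordinates). Camera axes: x right, y up, looking along -z (the intrinsics and any distortion apply to the point x, -y, -z); pixel columns grow to the right and rows downward; lengths in m; the calibration is good to about 2 mm. A picture is of the moment at which its call begins. camera_info takes no time and is no camera call.
- workorder.finish_job(): hands the job in; it is judged then, once.
The state is a dict: "time": time; "joint_positions": joint angles; "dq": joint speeds; "joint_torque": joint torques, N m; "eef_pos": TCP position; "tcp_rot": TCP orientation; "contact_force": force on the tool from outside, world axes, zero at the start; "moment": the same for the moment, N m; "opening": opening from 0.0 (shut) to 1.0 (fully open); "grasp_force": force on a finger pad.
Only numpy, scipy, OpenCV 4.12 (cv2) and the standard library are available. Lean on these libraries where they do the work, as an engineer would, in place of code of your own. Each camera call takes 0.05 s, during which the arm holds its last target. There are 200 camera calls.

## Working session

There is one attempt and no reset: what is moved stays moved. The work goes in short steps, Python scripts to look and compute and a tool call to move; the robot and the scene stay as the last step left them, time stands still between calls to the robot, and variables do not carry over. Pictures are saved under pics/ and viewed, at most 10 in all, crops included, and the job is handed in when it is done.

Besides the shell and the picture viewer there is one more tool, called after ">>>" in YAML: its name, and indented under it one key for each argument. jog_arm: Moves the arm, as the interface text tells. Its arguments: {"type":"object","properties":{"deltas":{"type":"string"},"newtons":{"type":"number"}},"required":["deltas"]}

```bash
ls; mkdir -p pics
cat > h.py <<'E'
import numpy as np, cv2
from station import status, cams, workorder, r
def grab(n):
    im,d=cams.grab_frame(n); c=cams.camera_info(n); return im,d,np.array(c["mtx"]),np.array(c["extrinsics"])
def pts(d,K,E):
    v,u=np.mgrid[:d.shape[0],:d.shape[1]]
    P=np.stack([(u-K[0,2])/K[0,0]*d,-(v-K[1,2])/K[1,1]*d,-d],-1)
    return P@E[:3,:3].T+E[:3,3]
E
python3 - <<'E'
from h import *
for n in("scene","top"):
    im,d,K,E=grab(n); np.savez(f"{n}0.npz",im=im,d=d,K=K,E=E)
    cv2.imwrite(f"pics/{n}0.png",im[...,::-1]); print(n,K.tolist(),E.round(3).tolist(),(d>0).mean(), cams.camera_info(n).keys())
o=status.get_obs(); print(o)
E
```

```text
pics
scene [[376.9522324320796, 0.0, 253.98868030223008], [0.0, 376.9522324320796, 195.5155082630941], [0.0, 0.0, 1.0]] [[-0.833, 0.252, -0.492, -0.117], [-0.552, -0.402, 0.73, 0.789], [-0.014, 0.88, 0.474, 0.707], [0.0, 0.0, 0.0, 1.0]] 0.9959462483723959 dict_keys(['mtx', 'extrinsics'])
top [[356.12947538205117, 0.0, 256.96843637726266], [0.0, 356.12947538205117, 193.3276357966736], [0.0, 0.0, 1.0]] [[0.014, 0.986, -0.166, 0.304], [-1.0, 0.016, 0.007, -0.132], [0.009, 0.166, 0.986, 1.266], [0.0, 0.0, 0.0, 1.0]] 0.9960123697916666 dict_keys(['mtx', 'extrinsics'])
{'time': 0.1, 'joint_positions': array([ 1.29638912,  0.33282819, -0.06466839,  1.46085215,  0.02161231,
        1.34988816, -0.0884981 ]), 'dq': array([ 1.52929031e-03, -8.09789151e-04,  4.94326255e-05, -7.30769470e-04,
        6.41077275e-04,  9.31797306e-04, -9.17552931e-04]), 'joint_torque': array([ 1.10793251e-03, -6.24549150e+01,  2.43635208e-02, -3.90718961e+01,
       -6.14911783e-02,  3.66338412e-02,  1.16138895e-04]), 'eef_pos': array([ 0.15561118, -0.60496639,  0.2218237 ]), 'tcp_rot': array([-3.14031476e+00,  7.90755137e-05,  2.51801099e-01]), 'contact_force': array([ 0.10154307, -0.19761061,  0.07636935]), 'moment': array([-0.00028549, -0.02186944, -0.04639983]), 'grasp_force': 0.0, 'opening': 0.9996298090027242}
```

View pics/scene0.png

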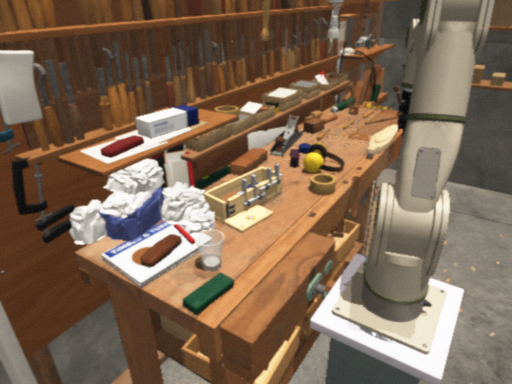

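View pics/top0.png

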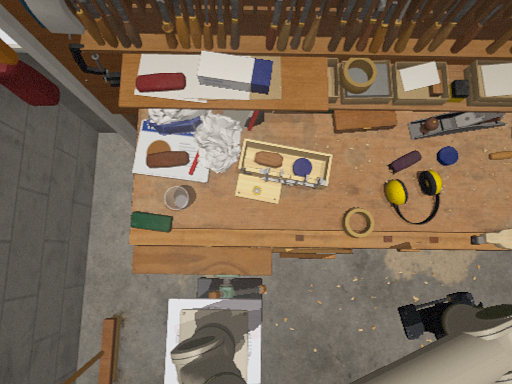

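The tote is at about (285,165) in top and (245,195) in scene. The light landing board is in front of the gate at (258,190) in top, the plane is at (268,159) and the tin at (302,168).

Run:
```python
from h import *
for n,(a,b,c,e) in {"scene":(160,225,195,295),"top":(130,210,225,345)}.items():
    z=np.load(n+"0.npz"); im=z["im"][a:b,c:e]; cv2.imwrite(f"pics/{n}c.png",cv2.resize(im,None,fx=6,fy=6,interpolation=cv2.INTER_CUBIC)[...,::-1])
    P=pts(z["d"],z["K"],z["E"])[a:b,c:e]
    print(n,"z med at bench?",np.percentile(P[...,2],[2,25,50,75,98]).round(3))
    m=(P[...,2]>.10)&(P[...,2]<.15); 
    nl,L,st,ce=cv2.connectedComponentsWithStats(m.astype(np.uint8))
    for i in range(1,nl):
        if st[i,4]>3:
            q=P[L==i]; print(st[i]+[c,a,0,0,0],q.mean(0).round(4),q.min(0).round(3),q.max(0).round(3))
```

```text
scene z med at bench? [-0.003  0.002  0.029  0.063  0.121]
[195 162   1   6   6] [ 0.8093 -0.1861  0.1315] [ 0.807 -0.189  0.121] [ 0.812 -0.183  0.141]
[274 164   5  10  45] [ 0.5415 -0.3411  0.1194] [ 0.531 -0.346  0.1  ] [ 0.552 -0.333  0.139]
[266 167   5  11  48] [ 0.5501 -0.2969  0.1194] [ 0.54  -0.302  0.101] [ 0.562 -0.291  0.137]
[250 174   6  12  57] [ 0.5641 -0.2138  0.1196] [ 0.555 -0.223  0.1  ] [ 0.577 -0.209  0.138]
[241 179   6  11  53] [ 0.572  -0.1684  0.1194] [ 0.562 -0.176  0.101] [ 0.585 -0.163  0.137]
[195 188  11  13  98] [ 0.6638 -0.0373  0.1113] [ 0.642 -0.077  0.101] [ 0.71  -0.011  0.124]
top z med at bench? [-0.006 -0.002  0.008  0.043  0.118]
[225 130  15  23 252] [ 0.6844 -0.0504  0.113 ] [ 0.64  -0.077  0.101] [ 0.717 -0.029  0.128]
[265 167   4   9  21] [ 0.5699 -0.1705  0.1281] [ 0.562 -0.174  0.101] [ 0.582 -0.166  0.139]
[279 170   4   8  22] [ 0.5626 -0.2152  0.1286] [ 0.554 -0.22   0.104] [ 0.573 -0.211  0.14 ]
[304 174   4  10  28] [ 0.5474 -0.2977  0.1254] [ 0.537 -0.302  0.1  ] [ 0.562 -0.294  0.14 ]
[317 177   5   8  27] [ 0.5405 -0.3423  0.1274] [ 0.532 -0.347  0.102] [ 0.551 -0.339  0.14 ]
```

View pics/scenec.png

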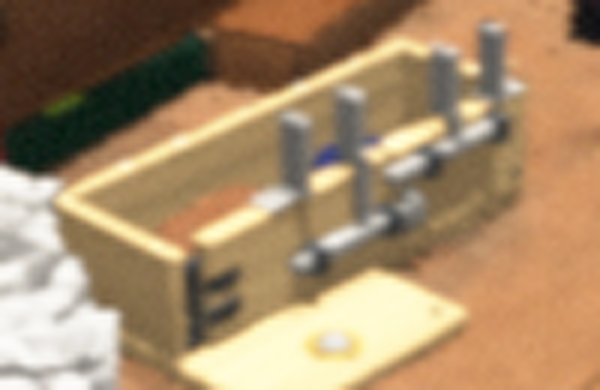

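View pics/topc.png

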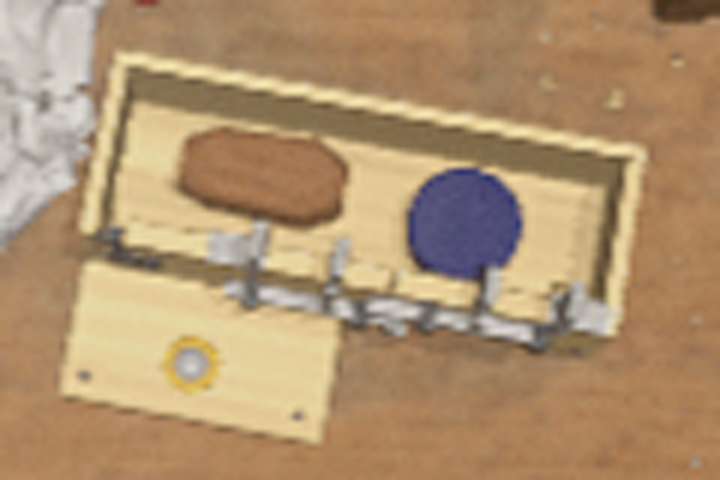

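The two crops show four upright grey tabs on the front: the gate pair on the left, the fixed-panel pair on the right. The white detent ball sits in the landing board, and the hinge is at the left end. Depth from both views agrees to about 2 mm.

Run:
```python
from h import *
print([a for a in dir(r) if a[0]!='_'], [a for a in dir(status) if a[0]!='_'])
S=np.array([[.572,-.1684],[.5641,-.2138],[.5501,-.2969],[.5415,-.3411]]);z=np.load("top0.npz");zs=np.load("scene0.npz")
# rim plane rectangle from each view (z 78..92mm)
for n,q in(("top",z),("scene",zs)):
    P=pts(q["d"],q["K"],q["E"]).reshape(-1,3)
    m=(abs(P[:,2]-.085)<.005)&(P[:,0]>.5)&(P[:,0]<.72)&(P[:,1]>-.4)&(P[:,1]<-.07)
    print(n,m.sum(),cv2.minAreaRect(P[m][:,:2].astype(np.float32)))
# tab tops by rays: highest pixels of each tab, both views
for n,q in(("top",z),("scene",zs)):
    P=pts(q["d"],q["K"],q["E"]); m=(P[...,2]>.125)&(P[...,2]<.145)&(P[...,0]>.52)&(P[...,0]<.6)&(P[...,1]<-.1)&(P[...,1]>-.4)
    Q=P[m]
    for T in S:
        s=Q[np.linalg.norm(Q[:,:2]-T,axis=1)<.02]; print(n,len(s),s.mean(0).round(4),np.ptp(s,axis=0).round(3))
```

```text
['MotionError', 'pinch_z'] ['get_obs']
top 639 ((0.6131848096847534, -0.2250312715768814), (0.32859349250793457, 0.13218453526496887), 77.91485595703125)
scene 385 ((0.6087867617607117, -0.23283237218856812), (0.3155159056186676, 0.13146723806858063), 79.18997192382812)
top 16 [ 0.572  -0.1708  0.1343] [0.02  0.007 0.008]
top 15 [ 0.5651 -0.216   0.1349] [0.017 0.007 0.008]
top 17 [ 0.55   -0.2985  0.1342] [0.021 0.008 0.012]
top 18 [ 0.5417 -0.3433  0.1345] [0.02  0.008 0.01 ]
scene 18 [ 0.5723 -0.1681  0.1319] [0.024 0.01  0.011]
scene 22 [ 0.5646 -0.2141  0.1312] [0.021 0.01  0.013]
scene 17 [ 0.5506 -0.298   0.1319] [0.021 0.008 0.012]
scene 15 [ 0.5402 -0.3395  0.1328] [0.021 0.011 0.014]
```

>>> jog_arm:
  deltas: "0.055 -0.022 0 0 0 0.054 0; 0.111 -0.044 0 0 0 0.108 0; 0.167 -0.065 0 0 0 0.161 0; 0.223 -0.087 0 0 0 0.215 0; 0.278 -0.109 0 0 0 0.269 0; 0.334 -0.131 0 0 0 0.323 0; 0.390 -0.153 0 0 0 0.376 0; 0.4455 -0.1745 0 0 0 0.43 0"
  newtons: 25

```text
time: 1.1
eef_pos: [0.5449, -0.324, 0.2223]
tcp_rot: [3.142, 0.0, -0.18]
contact_force: [0.5, -1.5, -0.6]
opening: 1.001
grasp_force: 0.0
```

>>> jog_arm:
  deltas: "0 0.001 0.03 0 0 0 0; 0 0.001 0.06 0 0 0 0; 0 0.001 0.09 0 0 0 0; 0 0.001 0.11 0 0 0 0; 0 0.001 0.126 0 0 0 0; 0 0.001 0.126 0 0 0 0"

```text
time: 1.85
eef_pos: [0.5431, -0.3261, 0.0956]
tcp_rot: [-3.141, 0.002, -0.178]
contact_force: [-0.7, -0.5, 0.0]
opening: 1.001
grasp_force: 0.0
```

Run:
```python
from h import *
o=status.get_obs(); print(o['joint_positions'].round(3),o['eef_pos'].round(4),o['contact_force'].round(1))
im,d,K,E=grab("scene"); cv2.imwrite("pics/s1.png",cv2.resize(im[130:230,190:310],None,fx=5,fy=5,interpolation=cv2.INTER_CUBIC)[...,::-1])
```

```text
[ 0.674  0.46  -0.267  1.571  0.13   1.13  -1.371] [ 0.5431 -0.3261  0.0956] [-0.7 -0.5  0. ]
```

View pics/s1.png

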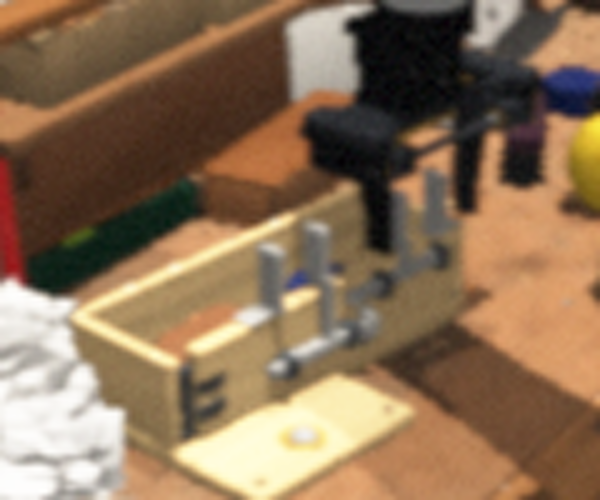

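The fingers straddle both tabs of the fixed panel (around (380,215) and (465,180) in the crop), and nothing is touching. Now I squeeze.

>>> jog_arm:
  deltas: "0 0 0 0 0 0 0.3; 0 0 0 0 0 0 0.45; 0 0 0 0 0 0 0.6; 0 0 0 0 0 0 0.6; 0 0 0 0 0 0 0.6; 0 0 0 0 0 0 0.6; 0 0 0 0 0 0 0.6; 0 0 0 0 0 0 0.6"
  newtons: 25

```text
time: 2.9
eef_pos: [0.5435, -0.3285, 0.0968]
tcp_rot: [3.139, -0.001, -0.18]
contact_force: [2.0, -4.3, -2.0]
opening: 0.476
grasp_force: 25.0
```

>>> jog_arm:
  deltas: "0 0 0 0 0 0 0; 0 0 0 0 0 0 0; 0 0 0 0 0 0 0; 0 0 -0.03 0 0 0 0; 0 0 -0.06 0 0 0 0; 0 0 -0.09 0 0 0 0; 0 0 -0.11 0 0 0 0; 0 0 -0.11 0 0 0 0"

```text
time: 3.9
eef_pos: [0.5443, -0.3265, 0.2081]
tcp_rot: [3.141, -0.003, -0.178]
contact_force: [0.3, -0.2, -0.5]
opening: 0.996
grasp_force: 0.0
```

Run:
```python
from h import *
C=np.array([[.572,-.1695],[.565,-.215],[.550,-.298],[.541,-.3415]])
for n in("top","scene"):
    im,d,K,E=grab(n);P=pts(d,K,E); m=(P[...,2]>.11)&(P[...,2]<.145)
    Q=P[m]
    for T in C:
        s=Q[np.linalg.norm(Q[:,:2]-T,axis=1)<.02]; print(n,len(s),s.mean(0).round(4))
print(status.get_obs()['eef_pos'])
```

```text
top 18 [ 0.5709 -0.1708  0.1325]
top 20 [ 0.5628 -0.2155  0.1309]
top 1 [ 0.5557 -0.3081  0.1113]
top 0 [nan nan nan]
scene 40 [ 0.5721 -0.1682  0.124 ]
scene 43 [ 0.5644 -0.2142  0.1236]
scene 35 [ 0.548  -0.3076  0.1256]
scene 33 [ 0.5422 -0.3416  0.1247]
[ 0.54325349 -0.32610722  0.20564299]<stdin>:7: RuntimeWarning: Mean of empty slice.
  ret = um.true_divide(
```

>>> jog_arm:
  deltas: "0 -0.018 0 0 0 -0.185 0; 0 -0.035 0 0 0 -0.37 0; 0 -0.053 0 0 0 -0.555 0; 0 -0.07 0 0 0 -0.74 0; 0 -0.088 0 0 0 -0.925 0; 0 -0.105 0 0 0 -1.11 0; 0.001 -0.123 0 0 0 -1.295 0; 0.001 -0.14 0 0 0 -1.48 0"

```text
time: 5.0
eef_pos: [0.5688, -0.1879, 0.205]
tcp_rot: [-3.139, -0.0, 1.308]
contact_force: [0.3, 0.0, 0.8]
opening: 1.0
grasp_force: 0.0
```

>>> jog_arm:
  deltas: "0 0 0 0 0 -0.185 0; 0 0 0 0 0 -0.37 0; 0 0 0 0 0 -0.555 0; 0 0 0 0 0 -0.74 0; 0 0 0 0 0 -0.925 0; 0 0 0 0 0 -1.11 0; 0 0 0 0 0 -1.295 0; 0 0 0 0 0 -1.48 0"

```text
time: 6.0
eef_pos: [0.5687, -0.1885, 0.205]
tcp_rot: [3.141, -0.002, 2.788]
contact_force: [-0.0, -0.6, 0.9]
opening: 0.998
grasp_force: 0.0
```

>>> jog_arm:
  deltas: "0 0 0 0 0 -0.18 0; 0 0 0 0 0 -0.18 0; 0 0 0 0 0 -0.18 0"

```text
time: 6.38
eef_pos: [0.569, -0.1886, 0.2059]
tcp_rot: [3.141, -0.001, 2.958]
contact_force: [0.6, -0.6, -0.5]
opening: 1.001
grasp_force: 0.0
```

Run:
```python
from h import *
o=status.get_obs(); print(o['joint_positions'].round(3),o['eef_pos'].round(4),o['tcp_rot'].round(4),o['contact_force'].round(1))
```

```text
[ 0.874  0.395 -0.808  1.521  0.289  1.35   1.428] [ 0.569  -0.1886  0.2059] [ 3.1413e+00 -9.0000e-04  2.9577e+00] [ 0.6 -0.6 -0.5]
```

>>> jog_arm:
  deltas: "0 0 0.03 0 0 0 0; 0 0 0.06 0 0 0 0; 0 0 0.09 0 0 0 0; 0 0 0.11 0 0 0 0; 0 0 0.11 0 0 0 0"

```text
time: 7.0
eef_pos: [0.5686, -0.1885, 0.0954]
tcp_rot: [3.141, -0.002, 2.961]
contact_force: [0.2, -0.3, 0.1]
opening: 0.996
grasp_force: 0.0
```

>>> jog_arm:
  deltas: "0 0 0 0 0 0 0.3; 0 0 0 0 0 0 0.45; 0 0 0 0 0 0 0.6; 0 0 0 0 0 0 0.6; 0 0 0 0 0 0 0.6; 0 0 0 0 0 0 0.6; 0 0 0 0 0 0 0.6; 0 0 0 0 0 0 0.6"
  newtons: 30

```text
time: 8.0
eef_pos: [0.5698, -0.1887, 0.0972]
tcp_rot: [-3.141, 0.001, 2.962]
contact_force: [-0.8, -0.0, 5.2]
opening: 0.476
grasp_force: 30.0
```

Run:
```python
from h import *
o=status.get_obs(); print(o['joint_positions'].round(3),o['eef_pos'].round(4),o['tcp_rot'].round(4),o['contact_force'].round(1),o['moment'].round(2))
```

```text
[ 0.847  0.491 -0.771  1.644  0.368  1.156  1.376] [ 0.5698 -0.1887  0.0972] [-3.1411e+00  1.1000e-03  2.9622e+00] [-0.8 -0.   5.2] [-0.41 -0.    0.01]
```

>>> jog_arm:
  deltas: "0 0 0 0 0 0 0.6; 0.004 0.0002 0 0 0 0.04 0.6; 0.0079 0.0006 0 0 0 0.08 0.6; 0.0157 0.0019 0 0 0 0.16 0.6; 0.0234 0.0038 0 0 0 0.24 0.6; 0.0309 0.0063 0 0 0 0.32 0.6; 0.0382 0.0094 0 0 0 0.40 0.6; 0.0382 0.0094 0 0 0 0.40 0.6"
  newtons: 40

```text
time: 9.0
eef_pos: [0.5341, -0.1722, 0.0972]
tcp_rot: [3.141, 0.002, 2.563]
contact_force: [3.5, 0.8, 4.4]
opening: 0.473
grasp_force: 40.0
```

Run:
```python
from h import *
o=status.get_obs(); print(o['joint_positions'].round(3),o['eef_pos'].round(4),o['tcp_rot'].round(4),o['contact_force'].round(1),o['moment'].round(2))
im,d,K,E=grab("scene"); cv2.imwrite("pics/s2.png",cv2.resize(im[130:230,190:310],None,fx=5,fy=5,interpolation=cv2.INTER_CUBIC)[...,::-1])
```

```text
[ 0.836  0.39  -0.726  1.751  0.286  1.108  1.01 ] [ 0.5341 -0.1722  0.0972] [3.1412e+00 1.9000e-03 2.5627e+00] [3.5 0.8 4.4] [-0.3  -0.31 -0.02]
```

View pics/s2.png

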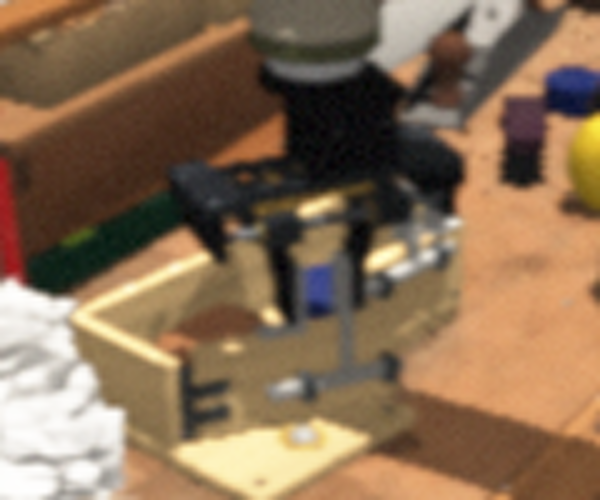

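The gate is swinging out: its free end is near (400,380) in the crop, clear of the panel. The tin is still visible in place and forces are low. On through the detent.

>>> jog_arm:
  deltas: "0.0079 0.0006 0 0 0 0.08 0.6; 0.0157 0.0019 0 0 0 0.16 0.6; 0.0234 0.0038 0 0 0 0.24 0.6; 0.0309 0.0063 0 0 0 0.32 0.6; 0.0382 0.0094 0 0 0 0.40 0.6; 0.0453 0.0130 0 0 0 0.48 0.6; 0.0520 0.0172 0 0 0 0.56 0.6; 0.0583 0.0220 0 0 0 0.64 0.6"
  newtons: 45

```text
time: 10.05
eef_pos: [0.498, -0.1217, 0.0972]
tcp_rot: [3.139, 0.001, 1.922]
contact_force: [6.6, 2.8, 3.4]
opening: 0.477
grasp_force: 45.0
```

Run:
```python
from h import *
o=status.get_obs(); print(o['joint_positions'].round(3),o['eef_pos'].round(4),o['tcp_rot'].round(4),o['contact_force'].round(1),o['moment'].round(2))
```

```text
[ 0.75   0.265 -0.67   1.876  0.187  1.061  0.356] [ 0.498  -0.1217  0.0972] [3.1394e+00 7.0000e-04 1.9218e+00] [6.6 2.8 3.4] [-0.07 -0.69  0.34]
```

>>> jog_arm:
  deltas: "0.0079 0.0006 0 0 0 0.08 0.6; 0.0157 0.0019 0 0 0 0.16 0.6; 0.0234 0.0038 0 0 0 0.24 0.6; 0.0309 0.0063 0 0 0 0.32 0.6; 0.0382 0.0094 0 0 0 0.40 0.6; 0.0453 0.0130 0 0 0 0.48 0.6; 0.0520 0.0172 0 0 0 0.56 0.6; 0.0520 0.0172 0 0 0 0.56 0.6"

```text
time: 11.05
eef_pos: [0.4966, -0.0674, 0.0971]
tcp_rot: [3.139, -0.0, 1.363]
contact_force: [7.2, -1.0, 3.3]
opening: 0.475
grasp_force: 45.1
```

Run:
```python
from h import *
o=status.get_obs(); print(o['joint_positions'].round(3),o['eef_pos'].round(4),o['tcp_rot'].round(4),o['contact_force'].round(1),o['moment'].round(2))
im,d,K,E=grab("scene"); a=cv2.resize(im[130:250,170:310],None,fx=5,fy=5,interpolation=cv2.INTER_CUBIC); cv2.imwrite("pics/s3.png",a[...,::-1])
im,d,K,E=grab("top"); a=cv2.resize(im[110:250,130:330],None,fx=4,fy=4,interpolation=cv2.INTER_CUBIC); cv2.imwrite("pics/t3.png",a[...,::-1])
```

```text
[ 0.621  0.232 -0.635  1.906  0.158  1.05  -0.288] [ 0.4966 -0.0674  0.0971] [ 3.1388e+00 -3.0000e-04  1.3634e+00] [ 7.2 -1.   3.3] [-0.03 -0.61  0.54]
```

View pics/s3.png

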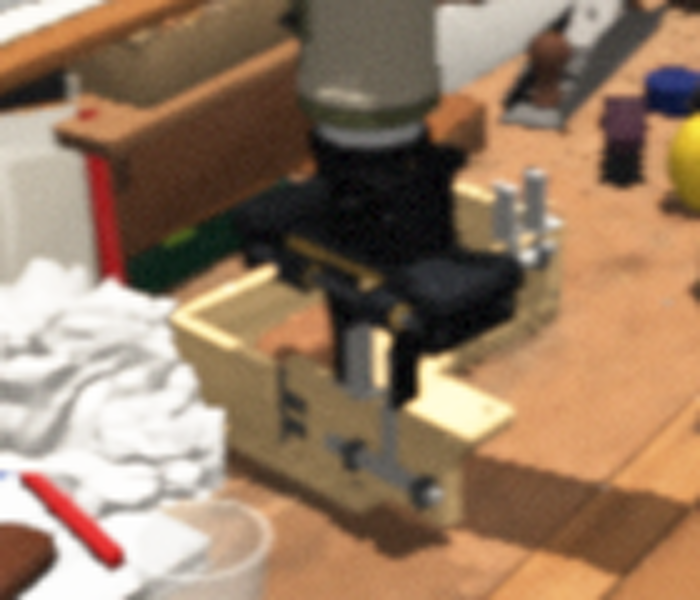

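View pics/t3.png

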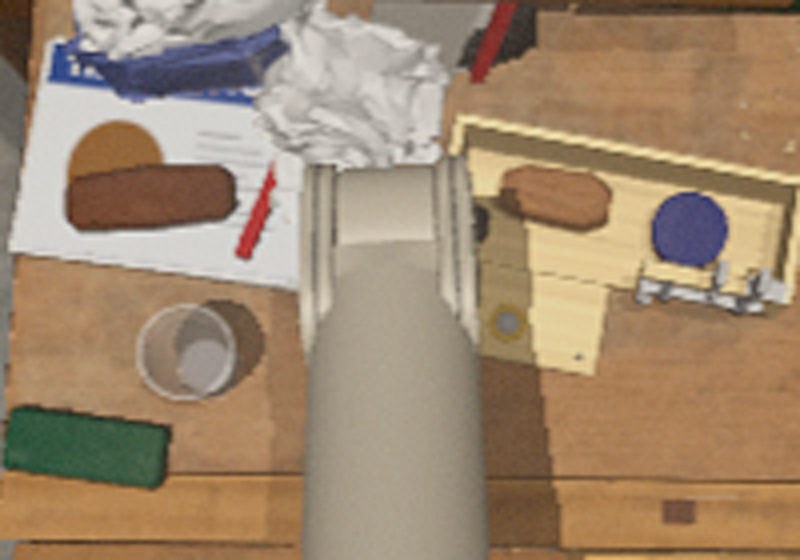

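The gate stands square to the front (the panel runs (290,400) to (450,500) in the scene crop). The ball and doorway are clear, and the plane, tin, glass and case have not moved. The grip is firm and forces are small, so I hand in.

```bash
python3 -c "
from station import workorder; print(workorder.finish_job())"
```

```text
the job is handed in; nothing more can be done
None
```

I squeezed both catches in the order asked and swung the gate to about 1.6 rad, square to the front; the arm is still holding it wide open with a 45 N grip, and the job is handed in.

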